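Release the plug from the dry-air coupler

ROBOT

A 6-joint arm with a two-finger parallel gripper is mounted at the origin on a cart in front of the work surface, level with it; the furniture and walls round the work are solid. World frame = base frame: x ahead of the robot, y to its left, z up, the work surface at z = 0. Lengths are in m, angles in rad, forces in N, time in s.
With the tool pointing down it reaches from about 0.35 to 0.775 m from the base axis. Payload 7.3 kg.
Tool frame: the origin (TCP) lies between the finger pads; the fingertips stand ahead of it and the grasp point (between the pads) lies 6 mm ahead of it (robot.tip_extent is the x of the fingertips in the tool frame, in m); x points along the fingers, z is the direction in which the jaws open and shut, and the axes are right-handed (so a half turn about x gives the same grasp; the last joint's range is limited). The gripper opens to 92 mm and grips with 3 to 60 N. Pads are 19 mm wide; open, the fingers measure 130 mm over their backs; the gripper's body (75 mm by 190 mm) begins 47 mm behind the grasp point.
Start: joints at [-1.433, 0.342, 1.524, -0, 1.275, -0.146], TCP at [0.147, -0.504, 0.252] pointing down, gripper open.
Joint ranges: [-2.53, 2.53], [-0.77, 2.02], [0.04, 2.7], [-1, 4.14], [0.28, 2.66], [-3.11, 3.11]. Speed limits (rad/s): [2.57, 2.57, 3.14, 3.14, 3.14, 3.14].

INTERFACE

Orientations are given as [roll, pitch, yaw] about the fixed x, y, z axes, in that order (R = Rz(yaw) Ry(pitch) Rx(roll)).
In Python, from cell import robot gives the robot as it stands. The module is installed in compiled form; this text tells all that it offers.
- The arm moves only by the shell command python3 -m creep 'ROWS' [FORCE]. ROWS is JSON, a list of rows, each an object with "translation": the shift along the tool's x, y, z in m, a list of three; "twist": the turn, a rotation vector about the tool's x, y, z in rad, a list of three; "hand": the opening in per cent of the stroke, from 0 (shut) to 100 (fully open). A call has 1 to 5 rows; each row is the pose to reach, as a shift and turn from the pose measured when the call began, along the tool's axes at that moment; what a row does not reach only later rows make up. A row lasts 1/10 s, in which the tool goes at most 50 mm and 8.59 degrees, less where a joint would pass 70% of its speed; a pose out of reach is approached as far as the arm can. A call with a gripper value outside its range is refused whole. The fingers move at their own pace and stop on an object; FORCE is the grip in N (left out, the last holds). Time passes only in rows, so rows that repeat a pose let the fingers close. It gives the time, the measured TCP pose, the force and the opening at its end, in the units of the state.
- robot.observe(): the state, without advancing time (a new reading comes with each control period).
- robot.read_camera(name): name is "scene" or "side" or "wrist"; returns the picture (384x512x3 uint8, blue, green, red); there is no depth.
- robot.calibration(name): a dict with "intrinsics" (3x3 intrinsics, pixels), "dist" ([k1, k2, p1, p2, k3] as OpenCV has them; the pictures are not rectified), "cam_to_world" (4x4, takes a point from camera to world coordinates); the wrist camera has in their place "mount" (4x4, takes a point from camera to tool coordinates, whose origin is the TCP and whose axes are the tool frame's). Camera axes: x right, y up, looking along -z (the intrinsics and any distortion apply to the point x, -y, -z); pixel columns grow to the right and rows downward; lengths in m; the calibration is good to about 2 mm. A picture is of the moment at which its call begins: read the wrist's pose just before it. calibration takes no time and is no camera call.
- robot.hand_in(): hands the job in, once; it reports no verdict.
The state is a dict: "time": time; "qpos": joint angles; "qvel": joint speeds; "joint_efforts": joint torques, N m; "tool_pos": TCP position; "tool_rot": TCP orientation; "contact_force": force on the tool from outside, world axes, zero at the start; "torque": the same for the moment, N m; "opening": finger opening in m.
Only numpy, scipy, OpenCV 4.12 (cv2) and the standard library are available. Lean on these libraries where they do the work, as an engineer would, in place of code of your own. Each camera call takes 0.05 s, during which the arm holds its last target. There are 200 camera calls.

TASK

One of the two quick couplers on the bench has a blanking plug in its mouth. Pull the sleeve of that coupler back, away from the plug, until the plug jumps out to its safety catch, then let go of the sleeve while it is still back so that its own spring snaps it fully forward again. Leave the sleeve of the empty coupler alone.

Things in the scene. Friction and masses are not known exactly. Their poses are not given: they have to be found in the camera images.
- sleeve_mid (a point): Centre of the sleeve of the plugged coupler, on the coupler's level axis, 58 mm above the worktop; moves with the sleeve: a level steel cylinder, diameter 30 mm, length 38 mm, with dark grip rings, free on both sides. x axis: level, along the coupler, pointing back from mouth to block, the way to pull; z up.
- sleeve (a joint): Travel of that sleeve in m: 0 fully forward (home), 0.014 fully back. A spring drives it forward, 6 N at home, 10 N fully back. About 0.007 unlocks the plug. Fixed base: plate 130 x 64 mm, 8 mm thick, below it; aluminium block 44 mm wide, 84 mm high, its front 65 mm behind the centre of the sleeve at home.
- plug (a joint): Travel of the plug out of the mouth in m: 0 to 0.001 locked in, 0.013 out at its safety catch, where it stays, captive. Its own spring drives it out; it cannot be pulled out while the sleeve is forward. Brass with dark rings, diameter 18 mm, it reaches from 26 to 48 mm in front of the centre of the sleeve when locked in.
- spare_sleeve (a joint): Travel in m of the sleeve of the empty coupler (dark open mouth, no plug), 0 fully forward. Same size, height, base and spring as the other; it stands 0.1 to 0.5 m from it, to the left or right. Places and headings of both differ each time.
There are look-alikes about, which are no part of the job. Leave any purple look-alike of the part that bears sleeve_mid alone. Leave any orange look-alike of the part that bears spare_sleeve alone.

How it is judged:
By the outcome, as a careful person would: the job done as asked, in the order asked, and still so for the second after the job is handed in, with the robot touching nothing.
It also fails if it takes over 26 s, if anything falls off the work surface, if the arm or the gripper's body presses on something with over 40 N, if the wrist force passes 120 N, or if a joint passes its speed limit or range.

## Working session

There is one attempt and no reset: what is moved stays moved. The work goes in short steps, Python scripts to look and compute and a shell command to move; the robot and the scene stay as the last step left them, time stands still between calls to the robot, and variables do not carry over. Pictures are saved under pics/ and viewed, about 8 in all and at most 12, crops included, and the job is handed in when it is done.

```bash
mkdir -p pics; python3 - <<'E'
from cell import robot
import cv2,numpy as np
for n in("scene","side"):
    im=robot.read_camera(n); cv2.imwrite(f"pics/{n}0.png",im)
    c=robot.calibration(n); print(n,np.round(c["intrinsics"],1).tolist(),np.round(c["dist"],3),np.round(c["cam_to_world"],3).tolist())
print(np.round(robot.calibration("wrist")["mount"],3).tolist(), robot.tip_extent)
a=cv2.imread("pics/scene0.png");b=cv2.imread("pics/side0.png")
print(robot.observe())
E
```

```text
scene [[383.6, 0.0, 257.9], [0.0, 383.6, 192.6], [0.0, 0.0, 1.0]] [0.031 0.    0.    0.    0.   ] [[0.86, 0.389, -0.331, -0.022], [-0.51, 0.662, -0.549, -1.03], [0.005, 0.641, 0.767, 1.178], [0.0, 0.0, 0.0, 1.0]]
side [[495.0, 0.0, 263.3], [0.0, 495.0, 193.0], [0.0, 0.0, 1.0]] [-0.094  0.     0.     0.     0.   ] [[0.991, 0.069, -0.113, 0.286], [-0.131, 0.393, -0.91, -1.646], [-0.018, 0.917, 0.399, 0.686], [0.0, 0.0, 0.0, 1.0]]
[[0.001, 0.287, -0.958, -0.131], [0.0, 0.958, 0.287, 0.077], [1.0, -0.0, 0.001, -0.0], [0.0, 0.0, 0.0, 1.0]] 0.025
{'time': 0.1, 'qpos': array([-1.43300007e+00,  3.42621382e-01,  1.52490971e+00,  3.07014248e-08,
        1.27536233e+00, -1.46000643e-01]), 'qvel': array([-0.00054125, -0.00244907, -0.00012438,  0.00031046, -0.00118768,
       -0.00084955]), 'joint_efforts': array([ 1.76404235e-03, -4.32003880e+01, -2.44693816e+01,  7.19001051e-02,
        5.26130840e-02, -4.41042198e-05]), 'tool_pos': array([ 0.14697886, -0.50367908,  0.25113497]), 'tool_rot': array([2.99556944, 1.56949555, 1.70857   ]), 'contact_force': array([ 0.05571557,  0.33315111, -0.75224622]), 'torque': array([0.00498248, 0.03868863, 0.00887912]), 'opening': 0.0915710369444623}
```

View pics/scene0.png

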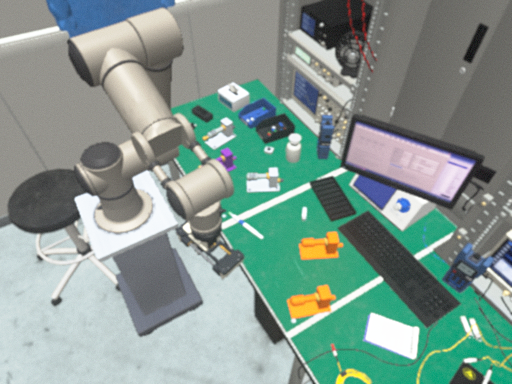

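View pics/side0.png

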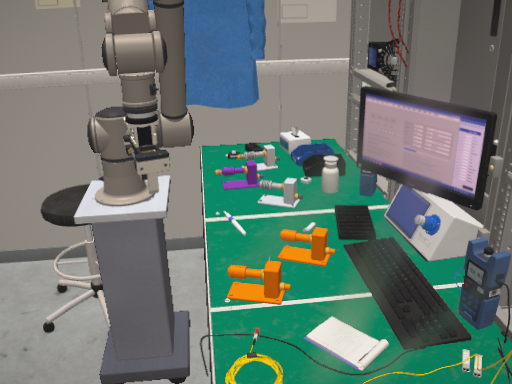

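The candidates are two grey couplers, at side (262,157) and (281,192), plus one purple and two orange look-alikes. The far grey one seems to have a protruding dark or brass tip at side (232,155). I'll enlarge a crop to confirm.

```bash
python3 - <<'E'
import cv2,numpy as np
b=cv2.imread("pics/side0.png");a=cv2.imread("pics/scene0.png")
o=np.vstack([cv2.resize(b[138:212,215:315],(800,592),interpolation=cv2.INTER_CUBIC)])
cv2.imwrite("pics/c1.png",o)
cv2.imwrite("pics/c2.png",cv2.resize(a[110:200,195:295],(660,594),interpolation=cv2.INTER_CUBIC))
E
```

```text
(no output)
```

View pics/c1.png

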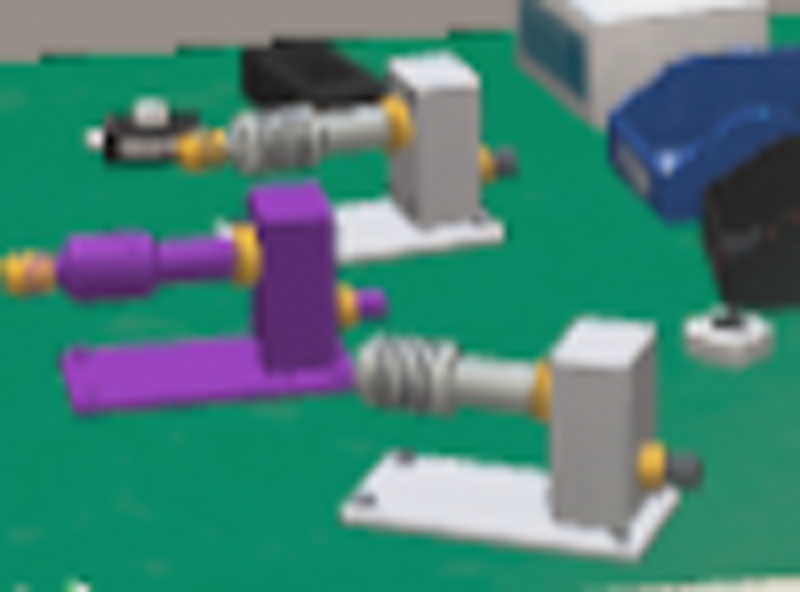

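View pics/c2.png

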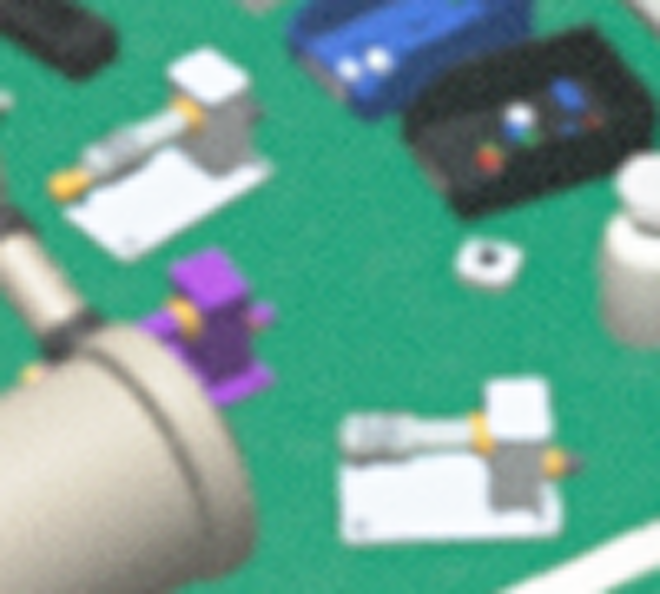

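The far grey coupler has a brass plug, at side crop (200,150) and scene crop (68,185), so it is the plugged one. The near grey coupler has an open mouth and is the spare. Next I'll locate the plugged one.

```bash
cat > h.py <<'E'
import cv2,numpy as np
from cell import robot
from scipy.spatial.transform import Rotation as R
def toolT():
    s=robot.observe();T=np.eye(4);T[:3,:3]=R.from_euler('xyz',s["tool_rot"]).as_matrix();T[:3,3]=s["tool_pos"];return T
def cam(n):
    c=robot.calibration(n)
    return c, (toolT()@c["mount"] if n=="wrist" else np.array(c["cam_to_world"]))
def ray(n,px,CT=None):
    c,T=CT or cam(n)
    u=cv2.undistortPoints(np.array(px,float).reshape(-1,1,2),np.array(c["intrinsics"]),np.array(c["dist"])).reshape(-1,2)
    d=np.c_[u[:,0],-u[:,1],-np.ones(len(u))]@T[:3,:3].T
    return T[:3,3],d
def onz(n,px,z,CT=None):
    o,d=ray(n,px,CT);return o+d*((z-o[2])/d[:,2])[:,None]
def proj(n,P,CT=None):
    c,T=CT or cam(n);p=(np.asarray(P)-T[:3,3])@T[:3,:3];p=p*[1,-1,-1]
    return cv2.projectPoints(p,np.zeros(3),np.zeros(3),np.array(c["intrinsics"]),np.array(c["dist"]))[0].reshape(-1,2)
def world2tool(v): return toolT()[:3,:3].T@np.asarray(v)
E
python3 - <<'E'
from h import *
S=np.array([[178,153],[232,145],[318,132],[400,122]])/8+[215,138]-.5*0
C=np.array([[52,188],[90,167],[138,140],[185,112]])/6.6+[195,110]
print(np.round(onz("side",S,.058),3)); print(np.round(onz("scene",C,.058),3))
print(np.round(onz("side",np.array([[435,70]])/8+[215,138],.084),3),np.round(onz("scene",np.array([[208,75]])/6.6+[195,110],.084),3))
print(toolT().round(3))
E
```

```text
[[0.41  0.146 0.058]
 [0.437 0.152 0.058]
 [0.48  0.164 0.058]
 [0.521 0.171 0.058]]
[[0.412 0.152 0.058]
 [0.442 0.158 0.058]
 [0.481 0.166 0.058]
 [0.521 0.176 0.058]]
[[0.538 0.17  0.084]] [[0.539 0.173 0.084]]
[[-0.     0.96   0.28   0.147]
 [ 0.001  0.28  -0.96  -0.504]
 [-1.     0.    -0.001  0.251]
 [ 0.     0.     0.     1.   ]]
```

Sleeve centre is about (0.460, 0.160), heading about 12.5°. Both cameras agree to about 6 mm. I'll move over it, keeping outside the arm's inner reach limit.

```bash
python3 -m creep '[{"translation":[0,0.295,-0.179],"twist":[0,0,0],"hand":100},{"translation":[0,0.295,-0.179],"twist":[0,0,0],"hand":100},{"translation":[0,0.295,-0.179],"twist":[0,0,0],"hand":100},{"translation":[0,0.295,-0.179],"twist":[0,0,0],"hand":100},{"translation":[0,0.295,-0.179],"twist":[0,0,0],"hand":100}]' 20
python3 -c "
from h import *
print(toolT().round(3),robot.observe()['qpos'].round(2))
print(world2tool(np.array([.41,-.1,.25])-toolT()[:3,3]).round(3),world2tool(np.array([.44,.155,.25])-toolT()[:3,3]).round(3))"
```

```text
time: 0.6
tool_pos: [0.3166, -0.3178, 0.2513]
tool_rot: [3.053, 1.569, 1.766]
contact_force: [1.2, -0.7, -0.5]
opening: 0.0919
[[-0.     0.96   0.279  0.317]
 [ 0.002  0.279 -0.96  -0.318]
 [-1.     0.    -0.002  0.251]
 [ 0.     0.     0.     1.   ]] [-0.96  0.2   1.72  0.    1.22  0.33]
[ 0.002  0.151 -0.183] [ 0.002  0.251 -0.419]
```

```bash
python3 -m creep '[{"translation":[0,0.271,-0.419],"twist":[0.066,0,0],"hand":100},{"translation":[0,0.271,-0.419],"twist":[0.066,0,0],"hand":100},{"translation":[0,0.271,-0.419],"twist":[0.066,0,0],"hand":100},{"translation":[0,0.271,-0.419],"twist":[0.066,0,0],"hand":100},{"translation":[0,0.271,-0.419],"twist":[0.066,0,0],"hand":100}]'
python3 -c "
from h import *
print(world2tool(np.array([.46,.16,.25])-toolT()[:3,3]).round(3),toolT().round(3)); print(robot.observe()['qpos'].round(2))"
```

```text
time: 1.1
tool_pos: [0.3876, -0.0781, 0.2517]
tool_rot: [3.077, 1.569, 1.723]
contact_force: [1.2, -0.8, 0.4]
opening: 0.0914
[ 0.002  0.122 -0.217] [[-0.     0.977  0.215  0.388]
 [ 0.002  0.215 -0.977 -0.078]
 [-1.     0.    -0.002  0.252]
 [ 0.     0.     0.     1.   ]]
[-0.39  0.1   1.84  0.    1.2   0.96]
```

```bash
python3 -m creep '[{"translation":[0,0.122,-0.217],"twist":[0,0,0],"hand":100},{"translation":[0,0.122,-0.217],"twist":[0,0,0],"hand":100},{"translation":[0,0.122,-0.217],"twist":[0,0,0],"hand":100},{"translation":[0,0.122,-0.217],"twist":[0,0,0],"hand":100},{"translation":[0,0.122,-0.217],"twist":[0,0,0],"hand":100}]'
python3 -m creep '[{"translation":[0,0,0],"twist":[0,0,0],"hand":100},{"translation":[0,0,0],"twist":[0,0,0],"hand":100}]'
python3 -c "
from h import *
T=toolT();np.save('T1.npy',T);im=robot.read_camera('wrist');cv2.imwrite('pics/w1.png',im)
print(T.round(4))
h=np.radians(12.5);a=np.array([np.cos(h),np.sin(h),0]);p=np.array([.46,.16,.058])
print(proj('wrist',[p,p-.048*a,p-.019*a,p+.019*a,p+.065*a]).round())"
```

```text
time: 1.6
tool_pos: [0.4597, 0.1615, 0.252]
tool_rot: [-2.982, 1.569, 1.948]
contact_force: [0.8, 0.4, -0.0]
opening: 0.0915
time: 1.8
tool_pos: [0.4593, 0.1625, 0.2512]
tool_rot: [-2.172, 1.569, 2.76]
contact_force: [0.7, -0.3, -0.4]
opening: 0.0919
[[-2.100e-03  9.759e-01  2.184e-01  4.593e-01]
 [ 8.000e-04  2.184e-01 -9.759e-01  1.625e-01]
 [-1.000e+00 -1.900e-03 -1.300e-03  2.512e-01]
 [ 0.000e+00  0.000e+00  0.000e+00  1.000e+00]]
[[255. 178.]
 [255. 214.]
 [255. 192.]
 [255. 162.]
 [255. 123.]]
```

View pics/w1.png

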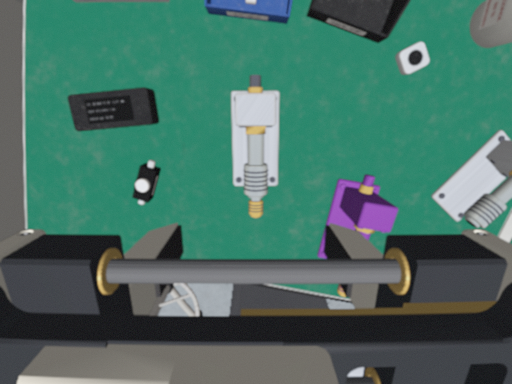

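The wrist view shows the plugged coupler upright at column ~256: block top (256,108), sleeve (256,181), plug tip (256,217). The purple look-alike is at (362,205) and the spare at (485,185). The prediction is within 3 px. One enlarged crop will refine it.

```bash
python3 - <<'E'
import cv2
a=cv2.imread("pics/w1.png");cv2.imwrite("pics/w1c.png",cv2.resize(a[85:225,195:320],(535,599),interpolation=cv2.INTER_CUBIC))
E
```

```text
(no output)
```

View pics/w1c.png

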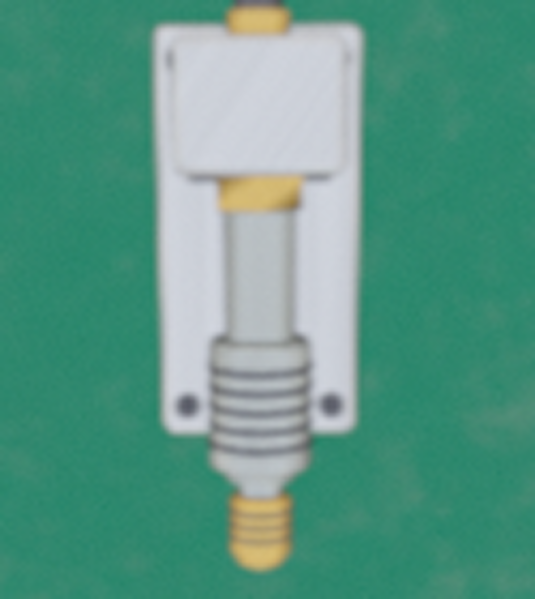

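Sleeve centre is about (0.457, 0.158) and the heading already matches. I'll descend with the jaws part open.

```bash
python3 -m creep '[{"translation":[0.05,-0.0035,0.0038],"twist":[0,0,0],"hand":65},{"translation":[0.09,-0.0035,0.0038],"twist":[0,0,0],"hand":65},{"translation":[0.12,-0.0035,0.0038],"twist":[0,0,0],"hand":65},{"translation":[0.13,-0.0035,0.0038],"twist":[0,0,0],"hand":65},{"translation":[0.13,-0.0035,0.0038],"twist":[0,0,0],"hand":65}]'
python3 -c "
from h import *
T=toolT();im=robot.read_camera('wrist');cv2.imwrite('pics/w2.png',im)
print(T.round(4))
h=np.radians(12.5);a=np.array([np.cos(h),np.sin(h),0]);p=np.array([.4567,.158,.058])
print(proj('wrist',[p,p-.048*a,p-.019*a,p+.019*a,p+.065*a]).round())"
```

```text
time: 2.35
tool_pos: [0.4559, 0.1557, 0.1208]
tool_rot: [-1.816, 1.566, 3.113]
contact_force: [0.2, 0.2, -0.2]
opening: 0.0604
[[-4.500e-03  9.767e-01  2.148e-01  4.559e-01]
 [ 1.000e-04  2.148e-01 -9.767e-01  1.557e-01]
 [-1.000e+00 -4.400e-03 -1.100e-03  1.208e-01]
 [ 0.000e+00  0.000e+00  0.000e+00  1.000e+00]]
[[251. 216.]
 [252. 270.]
 [252. 239.]
 [251. 193.]
 [251. 131.]]
```

View pics/w2.png

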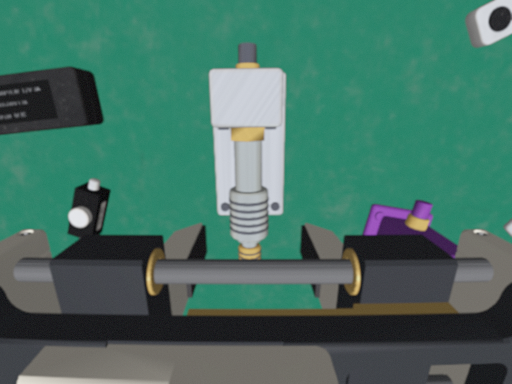

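The sleeve axis is at column 249, about 3 mm to the −z side of the jaw midline. Along its length the sleeve spans rows 186–241, as predicted. I'll correct and go down to the grasp.

```bash
python3 -m creep '[{"translation":[0.015,0.001,-0.003],"twist":[0,0,0],"hand":65},{"translation":[0.035,0.001,-0.003],"twist":[0,0,0],"hand":65},{"translation":[0.051,0.001,-0.003],"twist":[0,0,0],"hand":65},{"translation":[0.057,0.001,-0.003],"twist":[0,0,0],"hand":65},{"translation":[0.057,0.001,-0.003],"twist":[0,0,0],"hand":65}]' 30
python3 -c "
from h import *
T=toolT();print(T.round(4),robot.observe()['contact_force'])
im=robot.read_camera('wrist');cv2.imwrite('pics/w3.png',im)"
```

```text
time: 2.9
tool_pos: [0.4577, 0.1592, 0.0658]
tool_rot: [-2.764, 1.57, 2.165]
contact_force: [0.8, 0.4, 0.1]
opening: 0.0597
[[-6.000e-04  9.767e-01  2.148e-01  4.577e-01]
 [ 9.000e-04  2.148e-01 -9.767e-01  1.592e-01]
 [-1.000e+00 -4.000e-04 -1.000e-03  6.580e-02]
 [ 0.000e+00  0.000e+00  0.000e+00  1.000e+00]] [0.84565247 0.40245792 0.10870137]
```

View pics/w3.png

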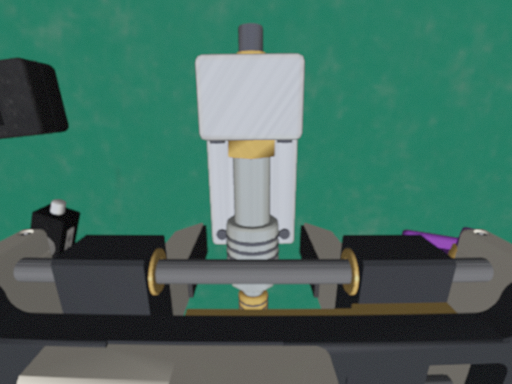

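The sleeve lies centred between the pads (column 252 against 254). I'll close on it.

```bash
python3 -c "
from h import *
T=toolT();print(proj('wrist',[(T@[.006,y,0,1])[:3] for y in (-.0095,0,.0095,-.019,.019)]).round())"
python3 -m creep '[{"translation":[0,0,-0.0005],"twist":[0,0,0],"hand":30},{"translation":[0,0,-0.0005],"twist":[0,0,0],"hand":25},{"translation":[0,0,-0.0005],"twist":[0,0,0],"hand":25},{"translation":[0,0,-0.0005],"twist":[0,0,0],"hand":25},{"translation":[0,0,-0.0005],"twist":[0,0,0],"hand":25}]' 30
```

```text
[[254. 269.]
 [254. 254.]
 [254. 239.]
 [254. 283.]
 [254. 224.]]
time: 3.45
tool_pos: [0.4579, 0.1597, 0.0664]
tool_rot: [2.373, 1.57, 1.019]
contact_force: [-0.2, -0.5, 1.9]
opening: 0.0291
```

Gripped at 29 mm. Now pull back 12 mm.

```bash
python3 -m creep '[{"translation":[0,0.003,0],"twist":[0,0,0],"hand":20},{"translation":[0,0.006,0],"twist":[0,0,0],"hand":20},{"translation":[0,0.009,0],"twist":[0,0,0],"hand":20},{"translation":[0,0.012,0],"twist":[0,0,0],"hand":20},{"translation":[0,0.012,0],"twist":[0,0,0],"hand":20}]' 40
python3 -c "
from h import *
im=robot.read_camera('wrist');cv2.imwrite('pics/w4.png',im)
print(robot.observe()['contact_force'].round(1),toolT()[:3,3].round(4))"
```

```text
time: 3.95
tool_pos: [0.4674, 0.1619, 0.0664]
tool_rot: [-1.724, 1.566, -3.078]
contact_force: [-7.9, -3.1, 10.2]
opening: 0.0286
[-9.  -3.5  9.7] [0.4673 0.1619 0.0664]
```

View pics/w4.png

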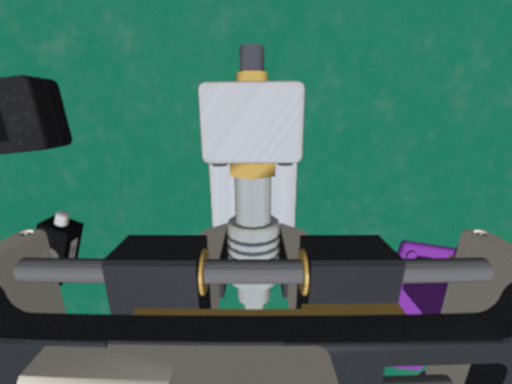

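The sleeve came back with the grip: no slip in the image, 9.6 mm of travel, about 9 N from the spring. The plug is hidden in this view, so I'll check it from the side and scene cameras.

```bash
python3 - <<'E'
from h import *
a=robot.read_camera("side");b=robot.read_camera("scene")
f=lambda im,x,y:cv2.resize(im[y:y+50,x:x+65],(780,300*2),interpolation=cv2.INTER_CUBIC)[:, :]
o=np.vstack([cv2.resize(f(a,215,130),(390,300)),cv2.resize(f(b,190,105),(390,300))])
cv2.imwrite("pics/s5.png",o)
E
```

```text
(no output)
```

View pics/s5.png

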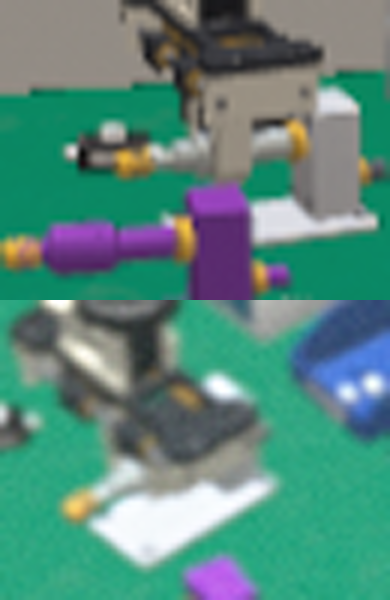

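Compared with the first pictures, the plug tip has moved about 2.7 px out in both views (side 237→234.5, scene 203→200.5). That is 11–13 mm, so it has jumped to its catch. Now I'll release with the arm still.

```bash
python3 -m creep '[{"translation":[0,0.001,0],"twist":[0,0,0],"hand":70},{"translation":[0,0.001,0],"twist":[0,0,0],"hand":70},{"translation":[0,0.001,0],"twist":[0,0,0],"hand":70},{"translation":[0,0.001,0],"twist":[0,0,0],"hand":70},{"translation":[0,0.001,0],"twist":[0,0,0],"hand":70}]'
python3 -m creep '[{"translation":[-0.02,0,0],"twist":[0,0,0],"hand":70},{"translation":[-0.06,0,0],"twist":[0,0,0],"hand":70},{"translation":[-0.1,0,0],"twist":[0,0,0],"hand":70},{"translation":[-0.14,0,0],"twist":[0,0,0],"hand":70},{"translation":[-0.18,0,0],"twist":[0,0,0],"hand":70}]'
python3 -m creep '[{"translation":[0,0,0],"twist":[0,0,0],"hand":70},{"translation":[0,0,0],"twist":[0,0,0],"hand":70}]'
python3 - <<'E'
from h import *
im=robot.read_camera("wrist");cv2.imwrite("pics/w6.png",im)
cv2.imwrite("pics/w6c.png",cv2.resize(im[85:235,150:350],(800,600),interpolation=cv2.INTER_CUBIC))
T=toolT();print(T.round(4))
h=np.radians(12.5);a=np.array([np.cos(h),np.sin(h),0]);p=np.array([.4567,.158,.058])
print(((proj('wrist',[p,p-.048*a,p-.061*a,p-.019*a,p+.019*a,p+.065*a])-[150,85])*4).round())
E
```

```text
time: 4.6
tool_pos: [0.4684, 0.1621, 0.0663]
tool_rot: [-1.724, 1.566, -3.078]
contact_force: [0.9, -0.7, -0.3]
opening: 0.0624
time: 5.1
tool_pos: [0.469, 0.1622, 0.248]
tool_rot: [-1.737, 1.566, -3.091]
contact_force: [1.2, -0.3, -0.4]
opening: 0.0641
time: 5.3
tool_pos: [0.4693, 0.1622, 0.2487]
tool_rot: [-1.853, 1.568, 3.077]
contact_force: [0.2, -0.8, -0.1]
opening: 0.0642
[[-5.400e-03  9.765e-01  2.154e-01  4.686e-01]
 [-4.000e-04  2.154e-01 -9.765e-01  1.621e-01]
 [-1.000e+00 -5.400e-03 -8.000e-04  2.474e-01]
 [ 0.000e+00  0.000e+00  0.000e+00  1.000e+00]]
[[419. 412.]
 [419. 555.]
 [419. 592.]
 [419. 470.]
 [420. 352.]
 [420. 197.]]
```

View pics/w6c.png

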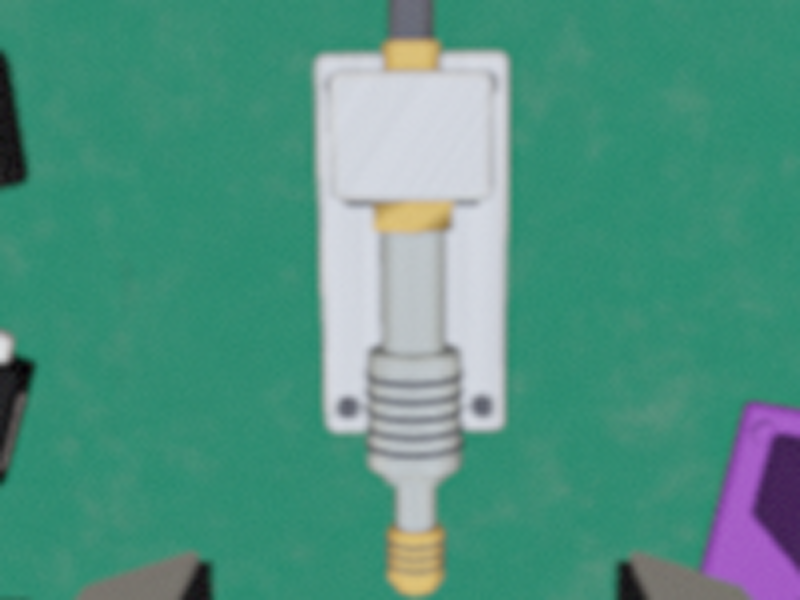

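```bash
python3 - <<'E'
from h import *
c=robot.calibration("wrist");a=np.array([np.cos(.218),np.sin(.218),0])
for T,rows,s,x in((np.load("T1.npy"),(175,337,472),4.28,256),(toolT(),(202,348,478),4,254)):
    CT=(c,T@c["mount"])
    g=[float(onz("wrist",[[x,r/s+85]],z,CT)[0]@a) for r,z in zip(rows,(.084,.073,.058))]
    print(np.round(g,4),"block-back",round(g[0]-g[1],4),"block-front",round(g[0]-g[2],4))
E
```

```text
[0.5474 0.5041 0.4611] block-back 0.0433 block-front 0.0863
[0.5459 0.5035 0.4584] block-back 0.0424 block-front 0.0875
```

The sleeve sits at its home position to within about 1 mm, the plug is out, and nothing is touched. Handing in.

```bash
python3 -c "
from cell import robot
print(robot.observe()['time'],robot.hand_in())"
```

```text
the job is handed in; nothing more can be done
5.35 None
```

I pulled the plugged coupler's sleeve back about 10 mm and the plug jumped out. I then opened the jaws with the arm still, so the spring snapped the sleeve forward, lifted clear and handed in at 5.35 s.

- **Plug:** it moved out 11–13 mm in the side and scene views taken while the sleeve was held back. The last wrist picture still shows it out.
- **Sleeve:** it is home to within about 1 mm measured against the block. The two edge measurements disagree in sign (−0.9 mm and +1.2 mm), which is within pixel error.
- **Forces:** the robot touches nothing (under 1.5 N after release). The highest reading was about 13 N, during the pull.
- **Other objects:** I never went near the empty coupler or the orange look-alikes. The purple one stayed clear of the fingers. I did not photograph the empty coupler again at the end.

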